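# Set out the marking pallet

### The arm

A 7-joint arm with a two-finger parallel gripper is mounted at the origin on a cart in front of the work surface, level with it; the furniture and walls round the work are solid. World frame = base frame: x ahead of the robot, y to its left, z up, the work surface at z = 0. Lengths are in m, angles in rad, forces in N, time in s.
With the tool pointing down it reaches from about 0.4 to 0.875 m from the base axis. Payload 19.3 kg.
Tool frame: the origin (TCP) lies at the very end of the fingers, on their centre line; the grasp point (between the pads) lies 19 mm behind it; z points along the fingers, y is the direction in which the jaws open and shut (so a half turn about z gives the same grasp; the last joint's range is limited). The gripper opens to 85 mm and grips with 20 to 120 N. Pads are 22 mm wide; open, the fingers measure 114 mm over their backs; the gripper's body (76 mm by 85 mm) begins 54 mm behind the grasp point. The pads swing forward as they close: fully open they stand 13 mm farther back than shut.
Start: joints at [1.27, 0.521, -0.036, 1.599, 0.021, 1.021, -0.113], TCP at [0.143, -0.608, 0.231] pointing down, gripper open.
Joint ranges: [-2.91, 2.91], [-0.3, 2.13], [-1.5, 1.42], [0.17, 2.43], [-1.26, 4.41], [0.16, 1.93], [-2.52, 2.52]. Speed limits (rad/s): [1.89, 1.89, 2.39, 2.39, 3.01, 3.01, 3.01].

### API

Orientations are given as [roll, pitch, yaw] about the fixed x, y, z axes, in that order (R = Rz(yaw) Ry(pitch) Rx(roll)).
In Python, from workcell import bot, grab_frame, calibration, workorder gives the robot as it stands.
- The arm moves only by the tool move_arm, never from a script. Its arguments are lists of equal length, an entry for each row: "jaw": the closure in counts, from 0 (fully open) to 255 (shut); "dp": the shift along the tool's x, y, z in units of 800 mm (1.0 is 800 mm), a list of three; "rotation": the turn, a rotation vector about the tool's x, y, z in units of pi rad (1.0 is pi rad), a list of three. In form: {"jaw": [jaw, ...], "dp": [[dx, dy, dz], ...], "rotation": [[rx, ry, rz], ...]}. A call has 1 to 10 rows; each row shifts and turns the commanded pose from where the row before left it, along the tool's axes as they then stand; what a row does not reach is not made up. A row lasts 1/8 s, in which the tool goes at most 62.5 mm and 10.7 degrees, less where a joint would pass 70% of its speed; a pose out of reach is approached as far as the arm can. A call with a number of a shift or a turn outside -1 to 1 is refused whole. A call with a gripper value outside its range is refused whole. The fingers move at their own pace and stop on an object; "squeeze" is the grip in N (left out, the last holds). Time passes only in rows, so rows that do not move let the fingers close. It gives the time, the measured TCP pose, the force and the opening at its end, in the units of the state.
- bot.observe(): the state, without advancing time (a new reading comes with each control period).
- grab_frame(name): name is "scene" or "top"; returns the picture (400x640x3 uint8, blue, green, red); there is no depth.
- calibration(name): a dict with "camera_matrix" (3x3 intrinsics, pixels), "T" (4x4, takes a point from camera to world coordinates). Camera axes: x right, y down, z forward; pixel columns grow to the right and rows downward; lengths in m; the calibration is good to about 2 mm. A picture is of the moment at which its call begins. calibration takes no time and is no camera call.
- workorder.job_done(): hands the job in, once; it reports no verdict.
The state is a dict: "clock": time; "qpos": joint angles; "qd": joint speeds; "joint_efforts": joint torques, N m; "position": TCP position; "tool_rot": TCP orientation; "force": force on the tool from outside, world axes, zero at the start; "moment": the same for the moment, N m; "grip_width": finger opening in m.
Only numpy, scipy, OpenCV 4.12 (cv2) and the standard library are available. Lean on these libraries where they do the work, as an engineer would, in place of code of your own. Each camera call takes 0.05 s, during which the arm holds its last target. There are 200 camera calls.

### The job

Set out the ring samples for the laser marker. On the aluminium pallet lay the pink ring midway between the two pins, stack the smaller of the two flat white rings centred on top of it, and stand the tall grey sleeve to the left of the pink ring (left as the robot sees it), midway between the ring's edge and the left pin. Stand the small yellow bush directly to the right of the steel block, centred beside its right end with a gap of 15 mm, and leave the larger white ring where it is.

Things in the scene. Friction and masses are not known exactly. Their poses are not given: they have to be found in the camera images.
- pink_ring_center (a point): Flat pinkish copper ring with a wide bore, outer diameter 60 mm, 16 mm high. Origin: its centre, half-way up; own z axis up, its yaw has no meaning. Loose; lies flat on the bench at the start.
- white_ring_center (a point): The smaller flat white plastic ring, outer diameter 52 mm, 14 mm high. Origin: its centre, half-way up; own z axis up, its yaw has no meaning. Loose; lies flat on the bench at the start.
- sleeve_center (a point): Tall grey steel sleeve (thick tube), outer diameter 38 mm, 28 mm high, standing on end. Origin: its centre, half-way up; own z axis up, its yaw has no meaning. Loose; lies flat on the bench at the start.
- small_bush_center (a point): Small yellowish bush, the smallest of the turned parts, outer diameter 30 mm, 22 mm high, standing on end. Origin: its centre, half-way up; own z axis up, its yaw has no meaning. Loose; lies flat on the bench at the start.
- big_ring_center (a point): The larger flat white plastic ring, outer diameter 68 mm, 12 mm high; not part of the job, to be left where it lies. Origin: its centre, half-way up; own z axis up, its yaw has no meaning. Loose; lies flat on the bench at the start.
- pallet: Fixed bare aluminium plate, 90 mm (its x, away from the robot) by 220 mm (its y, toward the left), 8 mm thick, turned by up to 0.3 rad. Origin: centre of its underside on the bench. Two dark upright pins, 12 mm in diameter, rising 16 mm above the plate, stand on its long centre line 95 mm left and right of the middle (y = +95 and -95 mm).
- pallet_mid (a point): The middle of the pallet's top face, midway between its two pins, 8 mm above the bench; axes as the pallet's.
- block: Fixed ground steel block with a dark dot on top, 30 mm (its x, away from the robot) by 50 mm (its y, toward the left), 30 mm high, turned by up to 0.3 rad. Origin: centre of its underside on the bench. Its right end face is at y = -25 mm, its left one at y = +25 mm.
There are look-alikes about, which are no part of the job. Leave any turquoise look-alike of the part that bears small_bush_center alone. Leave any red look-alike of the part that bears pink_ring_center alone.

How it is judged:
At the end, for the whole second after the job is handed in: Pink ring flat on the pallet within 10 mm of mid-pins; white ring flat on it, centred within 8 mm; sleeve on the pallet within 10 mm each way of 59.5 mm left of the middle; bush on the bench right of the block, gap 3 to 27 mm, centred within 12 mm; larger ring within 15 mm of its start; all at rest (horizontal distance between pink_ring_center and pallet_mid below 0.01 m and height (world z) of pink_ring_center between 0.012 and 0.02 m and horizontal distance between white_ring_center and pink_ring_center below 0.008 m and height (world z) of white_ring_center between 0.027 and 0.035 m and x of sleeve_center in the frame of pallet between -0.01 and 0.01 m and y of sleeve_center in the frame of pallet between 0.0495 and 0.0695 m and height (world z) of sleeve_center between 0.018 and 0.026 m and y of small_bush_center in the frame of block between -0.067 and -0.043 m and x of small_bush_center in the frame of block between -0.012 and 0.012 m and height (world z) of small_bush_center between 0.007 and 0.015 m and angle between each of pink_ring_center, white_ring_center, sleeve_center, small_bush_center's own z axis and vertical below 0.1 rad and linear speed of each of pink_ring, white_ring, sleeve, small_bush below 0.01 m/s and distance of big_ring_center from where it was at the start of the episode below 0.015 m); the robot touches nothing.
It fails at once if the larger white ring is moved by more than 15 mm (distance of big_ring_center from where it was at the start of the episode above 0.015 m).
It also fails if it takes over 104 s, if anything falls off the work surface, if the arm or the gripper's body presses on something with over 40 N, if the wrist force passes 120 N, or if a joint passes its speed limit or range.

## Working session

There is one attempt and no reset: what is moved stays moved. The work goes in short steps, Python scripts to look and compute and a tool call to move; the robot and the scene stay as the last step left them, time stands still between calls to the robot, and variables do not carry over. Pictures are saved under pics/ and viewed, about 12 in all and at most 16, crops included, and the job is handed in when it is done.

Besides the shell and the picture viewer there is one more tool, called after "Emit:" as name(argument=value, ...) on one line, values as JSON. move_arm: Moves the arm, as the interface text tells. Shifts and turns lie within -1 to 1; 1 stands for 800 mm of shift or pi rad of turn. Its arguments: {"type":"object","properties":{"jaw":{"type":"array","items":{"type":"number"}},"dp":{"type":"array","items":{"type":"array","items":{"type":"number","minimum":-1,"maximum":1}}},"rotation":{"type":"array","items":{"type":"array","items":{"type":"number","minimum":-1,"maximum":1}}},"squeeze":{"type":"number"}},"required":["jaw","dp","rotation"]}

```bash
mkdir -p pics; python3 - <<'E'
from workcell import bot, grab_frame, calibration
import cv2, numpy as np
np.set_printoptions(precision=4,suppress=True)
print(bot.observe())
for n in("scene","top"):
    f=grab_frame(n);cv2.imwrite(f"pics/{n}0.png",f);c=calibration(n);print(n,np.array(c["camera_matrix"]),np.array(c["T"]))
E
```

```text
{'clock': 0.0, 'qpos': array([ 1.2698,  0.522 , -0.0363,  1.6   ,  0.0212,  1.0211, -0.1128]), 'qd': array([ 0.0006,  0.0002,  0.0005, -0.001 ,  0.0001,  0.0001,  0.0009]), 'joint_efforts': array([ -0.0003, -92.7114,   1.9795, -36.9933,   0.0177,   0.008 ,
        -0.    ]), 'position': array([ 0.1429, -0.6081,  0.2307]), 'tool_rot': array([-3.1405,  0.0001,  0.2308]), 'force': array([0.2896, 0.1103, 1.2266]), 'moment': array([-0.0125,  0.0148,  0.0067]), 'grip_width': 0.08519088297740693}
scene [[404.1103   0.     324.3075]
 [  0.     404.1103 197.088 ]
 [  0.       0.       1.    ]] [[ 0.7594 -0.2581  0.5973 -0.1389]
 [-0.6506 -0.2959  0.6994 -0.6772]
 [-0.0037 -0.9197 -0.3926  0.4432]
 [ 0.      0.      0.      1.    ]]
top [[471.9725   0.     317.0252]
 [  0.     471.9725 194.381 ]
 [  0.       0.       1.    ]] [[ 0.0003 -0.9939  0.1101  0.3281]
 [-1.      0.0003  0.0055  0.0303]
 [-0.0055 -0.1101 -0.9939  1.2281]
 [ 0.      0.      0.      1.    ]]
```

View pics/scene0.png

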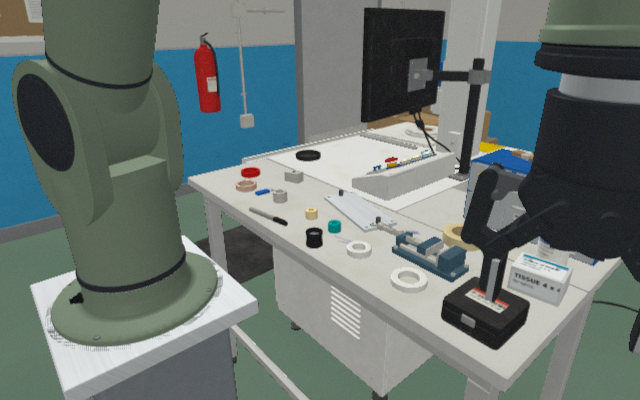

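View pics/top0.png

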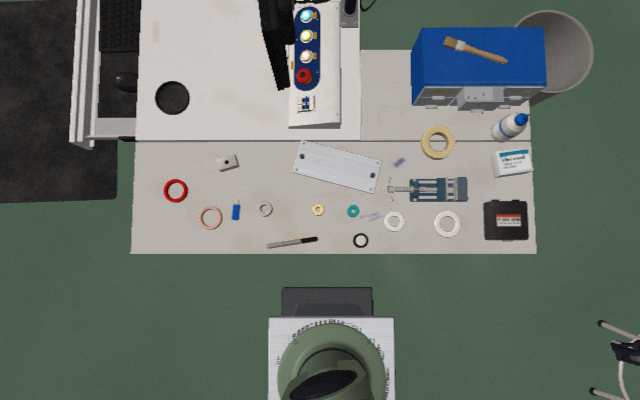

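The top view shows pink (211,217), red (176,190), sleeve (265,210), bush (318,210), turquoise (353,211), small white (394,222), big white (447,224), block (228,162) and pallet (337,167). The scene view shows pink (246,186), sleeve (280,197), bush (312,214), small white (358,249), big (408,280) and block (293,176).

```bash
cat > h.py <<'E'
import cv2, numpy as np
from workcell import bot, grab_frame, calibration
np.set_printoptions(precision=4,suppress=True)
def cam(n):
    c=calibration(n);return np.array(c["camera_matrix"]),np.array(c["T"])
def ray(n,p):
    K,T=cam(n);d=T[:3,:3]@np.linalg.solve(K,[p[0],p[1],1.]);return T[:3,3],d/np.linalg.norm(d)
def plane(n,p,z):
    o,d=ray(n,p);return o+d*(z-o[2])/d[2]
def tri(p1,p2,n1="top",n2="scene"):
    o1,d1=ray(n1,p1);o2,d2=ray(n2,p2)
    s=np.linalg.lstsq(np.c_[d1,-d2],o2-o1,rcond=None)[0]
    a,b=o1+s[0]*d1,o2+s[1]*d2
    return (a+b)/2,np.linalg.norm(a-b)
def blob(img,c,r,tol=None):
    "hull-filled blob differing from local bench colour near c: bbox-centre of hull, size"
    x,y=int(c[0]),int(c[1]);w=img[y-r:y+r+1,x-r:x+r+1].astype(float)
    bg=np.median(w.reshape(-1,3),0);m=(np.abs(w-bg).max(2)>(tol or 22)).astype(np.uint8)
    cs=cv2.findContours(m,cv2.RETR_EXTERNAL,cv2.CHAIN_APPROX_NONE)[0]
    k=max(cs,key=cv2.contourArea);h=cv2.convexHull(k);M=cv2.moments(h)
    return np.array([M['m10']/M['m00']+x-r,M['m01']/M['m00']+y-r]),cv2.boundingRect(h)[2:]
E
python3 - <<'E'
from h import *
t=cv2.imread("pics/top0.png");s=cv2.imread("pics/scene0.png")
P=dict(pink=((211,217),(246,186)),sleeve=((265,210),(280,197)),bush=((318,210),(312,214)),white=((394,222),(358,249)),big=((447,224),(408,280)),block=((228,162),(293,176)))
for k,(a,b) in P.items():
    r=20 if k=="big" else 16
    (ca,sa),(cb,sb)=blob(t,a,r),blob(s,b,r+(6 if k in("white","big") else -2))
    p,e=tri(ca,cb);print(k,ca,sa,cb,sb,p,round(e,4),plane("top",ca,.008))
a=cv2.resize(t[130:260,160:480],None,fx=2.5,fy=2.5,interpolation=cv2.INTER_CUBIC)
b=cv2.resize(s[155:305,220:440],None,fx=3.6,fy=3.6,interpolation=cv2.INTER_CUBIC)
cv2.imwrite("pics/tc.png",a);cv2.imwrite("pics/sc.png",b)
E
```

```text
pink [210.2703 217.4059] (25, 24) [245.872  185.7042] (21, 13) [0.4036 0.3132 0.0087] 0.0007 [0.4034 0.3135 0.008 ]
sleeve [268.5841 210.8702] (10, 13) [277.0907 195.0635] (22, 16) [0.4164 0.1628 0.0233] 0.0067 [0.4203 0.1626 0.008 ]
bush [318.042  209.3739] (13, 13) [311.1265 213.4161] (13, 14) [0.4244 0.034  0.0122] 0.0013 [0.4242 0.0344 0.008 ]
white [393.512  221.2125] (20, 20) [358.2051 250.2062] (25, 17) [ 0.3941 -0.1613  0.006 ] 0.0013 [ 0.3935 -0.1605  0.008 ]
big [446.665  223.8789] (26, 27) [408.5864 279.8048] (37, 26) [ 0.3876 -0.2988  0.0065] 0.0026 [ 0.3866 -0.2974  0.008 ]
block [230.7472 164.1837] (21, 17) [293.8603 171.2531] (29, 22) [0.5384 0.2574 0.037 ] 0.0011 [0.543  0.2633 0.008 ]
```

View pics/tc.png

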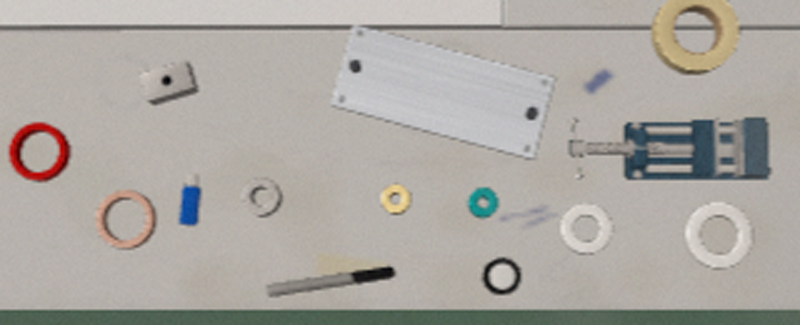

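View pics/sc.png

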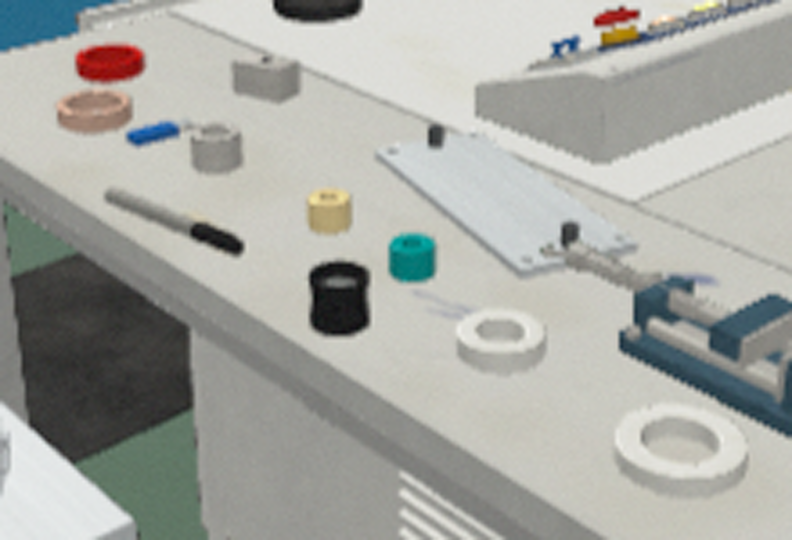

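The crops show the pins at top px (301.7,156.1) and (372.5,174.9), the block dot at (226.5,161.7) and the sleeve top at (264.1,208.5). In the scene picture the pin tops are at (340.8,190.3) and (378,217.8), and the block dot is at (293.8,171.1). Next I triangulate these.

```bash
python3 - <<'E'
from h import *
def T(u,v):return (160+(u+.5)/2.5-.5,130+(v+.5)/2.5-.5)
def S(u,v):return (220+(u+.5)/3.6-.5,155+(v+.5)/3.6-.5)
for n,a,b,z in [("pinL",(355,66),(436,128),.024),("pinR",(532,113),(570,227),.024),("dot",(167,80),(267,59),.03),("sleevetop",(262,196),(217,131),.028),("bushtop",(396,198),(330,197),.022),("pinktop",(126,219),(95,105),.016),("whitetop",(586,229),(501,334),.014),("bigtop",(718,235),(682,442),.012)]:
    p,e=tri(T(*a),S(*b));print(n,p,round(e,4),plane("top",T(*a),z),plane("scene",S(*b),z))
L,R=plane("top",T(355,66),.024),plane("top",T(532,113),.024)
print("dist",np.linalg.norm(L-R),"mid",(L+R)/2,"yaw",np.arctan2(-(L-R)[0],(L-R)[1]))
m=(L+R)/2;u=(L-R)/np.linalg.norm(L-R);print("sleeve tgt",m+.0595*u)
# block yaw: pixels of its top via scene crop corners (left-top, near-right, right)
t=cv2.imread("pics/top0.png")
g=cv2.cvtColor(t,cv2.COLOR_BGR2GRAY)[148:178,210:246]
q=cv2.resize(t[145:180,205:252],None,fx=12,fy=12,interpolation=cv2.INTER_CUBIC)
s=cv2.imread("pics/scene0.png");q2=cv2.resize(s[160:190,275:315],None,fx=12,fy=12,interpolation=cv2.INTER_CUBIC)
cv2.imwrite("pics/blk.png",np.vstack([q[:, :480],q2]))
E
```

```text
pinL [0.5621 0.0759 0.0246] 0.0024 [0.5613 0.0766 0.024 ] [0.5643 0.0765 0.024 ]
pinR [ 0.5129 -0.1068  0.0238] 0.0023 [ 0.512 -0.106  0.024] [ 0.5137 -0.1076  0.024 ]
dot [0.546  0.269  0.0329] 0.0021 [0.5456 0.2702 0.03  ] [0.5517 0.2751 0.03  ]
sleevetop [0.4263 0.1704 0.0297] 0.0013 [0.4259 0.1709 0.028 ] [0.4292 0.1734 0.028 ]
bushtop [0.4248 0.0337 0.0232] 0.0015 [0.4243 0.0342 0.022 ] [0.4272 0.0354 0.022 ]
pinktop [0.4037 0.312  0.015 ] 0.0012 [0.4032 0.3121 0.016 ] [0.4029 0.3092 0.016 ]
whitetop [ 0.394  -0.1621  0.013 ] 0.0025 [ 0.393  -0.1611  0.014 ] [ 0.3939 -0.1638  0.014 ]
bigtop [ 0.3881 -0.2985  0.0113] 0.0035 [ 0.3869 -0.2969  0.012 ] [ 0.3889 -0.3     0.012 ]
dist 0.1892229608284942 mid [ 0.5366 -0.0147  0.024 ] yaw -0.2637299724594009
sleeve tgt [0.5522 0.0428 0.024 ]
```

View pics/blk.png

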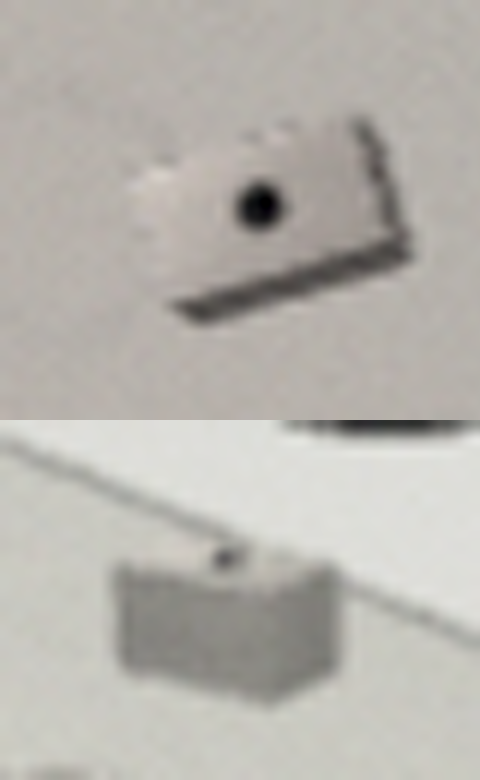

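Heights and the pin spacing (189 mm) agree with the text. Block yaw is about +0.27 and pallet yaw about −0.264. I do the bush first, turning the tool to yaw 1.84.

Emit:
move_arm(jaw=[0, 0, 0, 0, 0, 0, 0, 0, 0, 0], dp=[[0, 0, 0], [0, 0, 0], [0, 0, 0], [0, 0, 0], [0, 0, 0], [0, 0, 0], [0, 0, 0], [0, 0, 0], [0, 0, 0], [0, 0, 0]], rotation=[[0, 0, -0.057], [0, 0, -0.057], [0, 0, -0.057], [0, 0, -0.057], [0, 0, -0.057], [0, 0, -0.057], [0, 0, -0.057], [0, 0, -0.057], [0, 0, -0.057], [0, 0, 0]], squeeze=40)

```text
clock: 1.35
position: [0.1427, -0.6083, 0.2309]
tool_rot: [3.141, -0.001, 1.841]
force: [-0.3, 0.0, -0.7]
grip_width: 0.0855
```

```bash
cat >> h.py <<'E'
from scipy.spatial.transform import Rotation as Ro
def go(*wps,yaw=None):
    "print tool-frame shifts (units of 800mm) through waypoints xyz, and the yaw turn still due"
    o=bot.observe();p=np.array(o["position"]);r=np.array(o["tool_rot"]);R=Ro.from_euler("xyz",r).as_matrix()
    print("t",round(o["clock"],2),"pos",p,"rot",r,"w",round(o["grip_width"],4),"F",o["force"])
    if yaw is not None:
        g=Ro.from_euler("xyz",[np.pi,0,yaw]).as_matrix();print("rotvec/pi",Ro.from_matrix(R.T@g).as_rotvec()/np.pi); R=g
    for w in wps:
        d=R.T@(np.array(w)-p)/.8;print(w,"dp",d,"rows",round(np.linalg.norm(d)/.07,1));p=np.array(w)
E
python3 -c "
from h import *
go((.40,-.35,.2),(.4245,.034,.12),(.4245,.034,.003),yaw=1.84)"
```

```text
t 1.35 pos [ 0.1427 -0.6083  0.2309] rot [ 3.1412 -0.0007  1.8413] w 0.0855 F [-0.3398  0.0062 -0.6687]
rotvec/pi [ 0.0001 -0.0002  0.0004]
(0.4, -0.35, 0.2) dp [0.2257 0.3959 0.0387] rows 6.5
(0.4245, 0.034, 0.12) dp [0.4546 0.1572 0.1   ] rows 7.0
(0.4245, 0.034, 0.003) dp [ 0.     -0.      0.1462] rows 2.1
```

Emit:
move_arm(jaw=[0, 0, 0, 0, 0, 0, 0, 0, 0, 0], dp=[[0.0322, 0.0566, 0.0055], [0.0322, 0.0566, 0.0055], [0.0322, 0.0566, 0.0055], [0.0322, 0.0566, 0.0055], [0.0322, 0.0566, 0.0055], [0.0322, 0.0566, 0.0055], [0.0322, 0.0566, 0.0055], [0.065, 0.0225, 0.014], [0.065, 0.0225, 0.014], [0.065, 0.0225, 0.014]], rotation=[[0, 0, 0], [0, 0, 0], [0, 0, 0], [0, 0, 0], [0, 0, 0], [0, 0, 0], [0, 0, 0], [0, 0, 0], [0, 0, 0], [0, 0, 0]])

```text
clock: 2.6
position: [0.4099, -0.1833, 0.1666]
tool_rot: [3.141, 0.0, 1.837]
force: [1.5, -0.6, -0.3]
grip_width: 0.0856
```

Emit:
move_arm(jaw=[0, 0, 0, 0, 0, 0], dp=[[0.065, 0.0225, 0.014], [0.065, 0.0225, 0.014], [0.065, 0.0225, 0.014], [0.065, 0.0225, 0.014], [0, 0, 0], [0, 0, 0]], rotation=[[0, 0, 0], [0, 0, 0], [0, 0, 0], [0, 0, 0], [0, 0, 0], [0, 0, 0]])

```text
clock: 3.35
position: [0.4235, 0.0344, 0.1221]
tool_rot: [-3.141, 0.0, 1.84]
force: [-0.1, -0.5, -0.1]
grip_width: 0.0857
```

```bash
python3 -c "
from h import *
go((.4245,.034,.12),(.4245,.034,.004),yaw=1.84)
cv2.imwrite('pics/s1.png',grab_frame('scene'))"
```

```text
t 3.35 pos [0.4235 0.0344 0.1221] rot [-3.1411  0.0003  1.8397] w 0.0857 F [-0.0915 -0.4588 -0.0639]
rotvec/pi [-0.0002  0.0001 -0.0001]
(0.4245, 0.034, 0.12) dp [-0.0008  0.001   0.0026] rows 0.0
(0.4245, 0.034, 0.004) dp [ 0.    -0.     0.145] rows 2.1
```

View pics/s1.png

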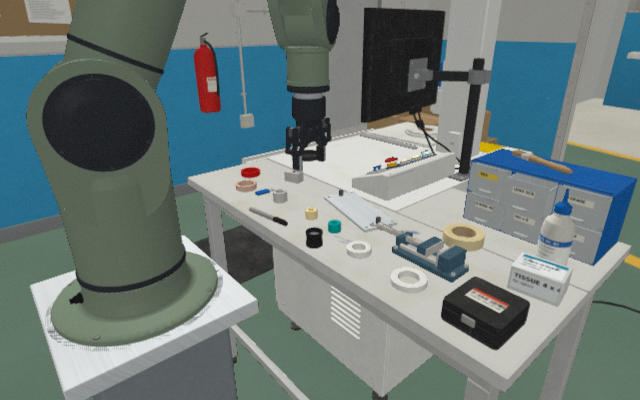

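The gripper (305,150) stands straight above the bush (311,213). I descend, close and lift.

Emit:
move_arm(jaw=[0, 0, 0, 0, 0, 255, 255, 255, 255, 255], dp=[[-0.0008, 0.001, 0.04], [0, 0, 0.04], [0, 0, 0.04], [0, 0, 0.0275], [0, 0, 0], [0, 0, 0], [0, 0, 0], [0, 0, 0], [0, 0, 0], [0, 0, 0]], rotation=[[0, 0, 0], [0, 0, 0], [0, 0, 0], [0, 0, 0], [0, 0, 0], [0, 0, 0], [0, 0, 0], [0, 0, 0], [0, 0, 0], [0, 0, 0]])

```text
clock: 4.65
position: [0.425, 0.0342, 0.0048]
tool_rot: [3.141, 0.001, 1.842]
force: [-1.7, -1.4, 15.3]
grip_width: 0.0286
```

```bash
python3 -c "
from h import *
go((.4245,.034,.1),(.561,.217,.1),(.561,.217,.007),yaw=1.84)"
```

```text
t 4.65 pos [0.425  0.0342 0.0048] rot [3.1406 0.0006 1.842 ] w 0.0286 F [-1.6595 -1.4486 15.3067]
rotvec/pi [0.0003 0.0002 0.0006]
(0.4245, 0.034, 0.1) dp [-0.     -0.0007 -0.119 ] rows 1.7
(0.561, 0.217, 0.1) dp [0.1751 0.2253 0.    ] rows 4.1
(0.561, 0.217, 0.007) dp [ 0.     -0.      0.1162] rows 1.7
```

Emit:
move_arm(jaw=[255, 255, 255, 255, 255, 255, 255, 255, 255, 255], dp=[[0, 0, -0.02], [0, 0, -0.05], [0, 0, -0.05], [0.035, 0.045, 0], [0.035, 0.045, 0], [0.035, 0.045, 0], [0.035, 0.045, 0], [0.035, 0.045, 0], [0, 0, 0], [0, 0, 0]], rotation=[[0, 0, 0], [0, 0, 0], [0, 0, 0], [0, 0, 0], [0, 0, 0], [0, 0, 0], [0, 0, 0], [0, 0, 0], [0, 0, 0], [0, 0, 0]])

```text
clock: 5.9
position: [0.5599, 0.2169, 0.0999]
tool_rot: [-3.141, 0.0, 1.842]
force: [-0.4, -0.5, -0.1]
grip_width: 0.0283
```

```bash
python3 -c "
from h import *
go((.561,.217,.1),(.561,.217,.006),yaw=1.84)
cv2.imwrite('pics/s2.png',cv2.resize(grab_frame('scene')[100:220,200:360],None,fx=4,fy=4))"
```

```text
t 5.9 pos [0.5599 0.2169 0.0999] rot [-3.1407  0.0005  1.8423] w 0.0283 F [-0.4251 -0.4796 -0.0799]
rotvec/pi [-0.0003  0.0001  0.0007]
(0.561, 0.217, 0.1) dp [-0.0003  0.0013 -0.0001] rows 0.0
(0.561, 0.217, 0.006) dp [ 0.     -0.      0.1175] rows 1.7
```

View pics/s2.png

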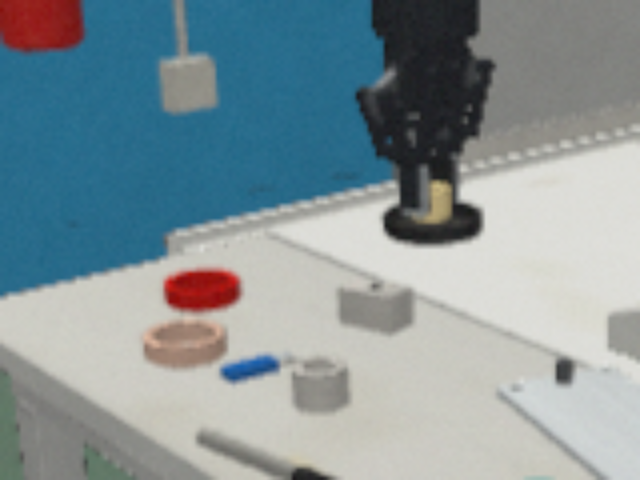

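The bush sits upright in the pads (440,200), so I place it.

Emit:
move_arm(jaw=[255, 255, 255, 255, 255, 90, 90, 90, 90, 90], dp=[[-0.0003, 0.0013, 0.045], [0, 0, 0.045], [0, 0, 0.022], [0, 0, 0.006], [0, 0, 0], [0, 0, 0], [0, 0, 0], [0, 0, 0], [0, 0, -0.06], [0, 0, -0.06]], rotation=[[0, 0, 0], [0, 0, 0], [0, 0, 0], [0, 0, 0], [0, 0, 0], [0, 0, 0], [0, 0, 0], [0, 0, 0], [0, 0, 0], [0, 0, 0]])

```text
clock: 7.2
position: [0.5611, 0.2176, 0.1028]
tool_rot: [-3.141, -0.0, 1.843]
force: [-0.2, 0.1, 0.3]
grip_width: 0.055
```

```bash
python3 -c "
from h import *
go((.4035,.312,.1),(.4035,.312,.002),yaw=2.0)
cv2.imwrite('pics/x.png',grab_frame('scene'))"
```

```text
t 7.2 pos [0.5611 0.2176 0.1028] rot [-3.1407 -0.0002  1.8426] w 0.055 F [-0.1749  0.0837  0.2762]
rotvec/pi [-0.0003 -0.0001 -0.0501]
(0.4035, 0.312, 0.1) dp [ 0.1893 -0.1301  0.0035] rows 3.3
(0.4035, 0.312, 0.002) dp [ 0.     -0.      0.1225] rows 1.7
```

Emit:
move_arm(jaw=[0, 0, 0, 0, 0, 0, 0, 0, 0, 0], dp=[[0.0416, -0.0395, 0], [0.0416, -0.0395, 0], [0.0416, -0.0395, 0], [0.0416, -0.0395, 0], [0, 0, 0.02], [0, 0, 0.045], [0, 0, 0.045], [0, 0, 0.015], [0, 0, 0], [0, 0, 0]], rotation=[[0, 0, 0], [0, 0, 0], [0, 0, 0], [0, 0, 0], [0, 0, 0], [0, 0, 0], [0, 0, 0], [0, 0, 0], [0, 0, 0], [0, 0, 0]])

```text
clock: 8.5
position: [0.4047, 0.3122, 0.0027]
tool_rot: [3.14, -0.001, 1.842]
force: [-0.2, 0.3, 0.6]
grip_width: 0.0853
```

Emit:
move_arm(jaw=[255, 255, 255, 255, 255], dp=[[0, 0, 0], [0, 0, 0], [0, 0, 0], [0, 0, 0], [0, 0, 0]], rotation=[[0, 0, 0], [0, 0, 0], [0, 0, 0], [0, 0, 0], [0, 0, 0]])

```text
clock: 9.12
position: [0.4045, 0.3121, 0.0028]
tool_rot: [3.14, -0.0, 1.842]
force: [-2.1, -3.3, 17.9]
grip_width: 0.0578
```

```bash
python3 -c "
from h import *
go((.4035,.312,.1),(.5366,-.0147,.1),(.5366,-.0147,.01))
cv2.imwrite('pics/s3.png',cv2.resize(grab_frame('scene')[100:220,200:360],None,fx=4,fy=4))"
```

```text
t 9.12 pos [0.4045 0.3121 0.0028] rot [ 3.1402 -0.0001  1.8422] w 0.0578 F [-2.0605 -3.3081 17.9366]
(0.4035, 0.312, 0.1) dp [ 0.0002 -0.001  -0.1215] rows 1.7
(0.5366, -0.0147, 0.1) dp [-0.438   0.0508  0.    ] rows 6.3
(0.5366, -0.0147, 0.01) dp [-0.     -0.0002  0.1125] rows 1.6
```

View pics/s3.png

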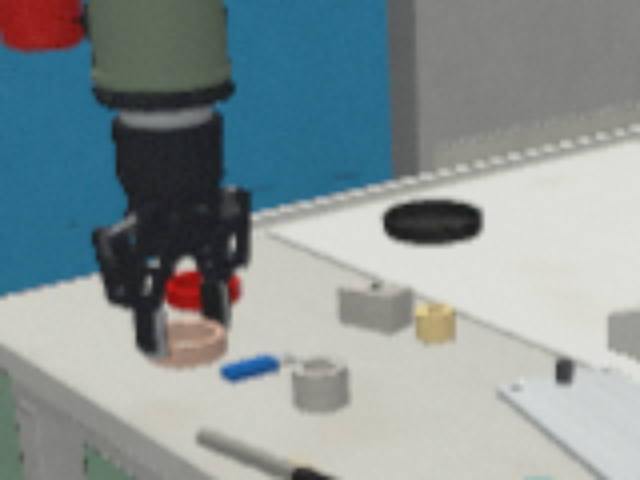

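The ring is gripped, and the yellow bush (435,323) stands beside the block. I lift and carry the ring to the pallet.

Emit:
move_arm(jaw=[255, 255, 255, 255, 255, 255, 255, 255, 255, 255], dp=[[0, 0, -0.02], [0, 0, -0.05], [0, 0, -0.05], [-0.0626, 0.0073, 0], [-0.0626, 0.0073, 0], [-0.0626, 0.0073, 0], [-0.0626, 0.0073, 0], [-0.0626, 0.0073, 0], [-0.0626, 0.0073, 0], [-0.0626, 0.0073, 0]], rotation=[[0, 0, 0], [0, 0, 0], [0, 0, 0], [0, 0, 0], [0, 0, 0], [0, 0, 0], [0, 0, 0], [0, 0, 0], [0, 0, 0], [0, 0, 0]])

```text
clock: 10.42
position: [0.5379, -0.0165, 0.0988]
tool_rot: [3.141, 0.0, 1.842]
force: [0.8, 0.9, -2.5]
grip_width: 0.057
```

Emit:
move_arm(jaw=[255, 255], dp=[[0, 0, 0.03], [0, 0, 0]], rotation=[[0, 0, 0], [0, 0, 0]])

```text
clock: 10.68
position: [0.5365, -0.0151, 0.0734]
tool_rot: [-3.14, -0.001, 1.842]
force: [-0.1, 0.7, -0.7]
grip_width: 0.0576
```

```bash
python3 -c "
from h import *
go((.5375,-.0147,.08),(.5375,-.0147,.0115))
cv2.imwrite('pics/s4.png',cv2.resize(grab_frame('scene')[110:260,260:440],None,fx=4,fy=4))"
```

```text
t 10.68 pos [ 0.5365 -0.0151  0.0734] rot [-3.1397 -0.0008  1.8419] w 0.0576 F [-0.147   0.6779 -0.6615]
(0.5375, -0.0147, 0.08) dp [ 0.0002  0.0013 -0.0082] rows 0.1
(0.5375, -0.0147, 0.0115) dp [-0.0001  0.0002  0.0856] rows 1.2
```

View pics/s4.png

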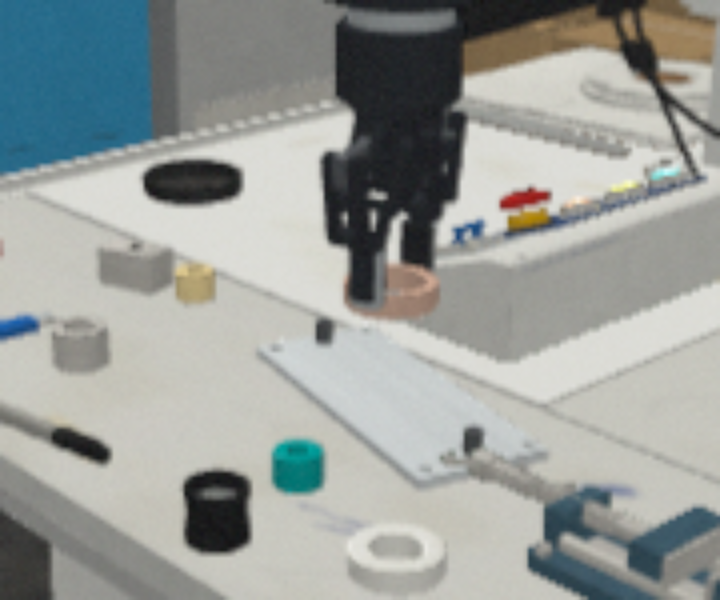

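The ring is held level (392,292). I lower it and release.

Emit:
move_arm(jaw=[255, 255, 255, 255, 255, 0, 0, 0, 0, 0], dp=[[0, 0.0013, 0.035], [0, 0, 0.03], [0, 0, 0.01], [0, 0, 0.0025], [0, 0, 0], [0, 0, 0], [0, 0, 0], [0, 0, 0], [0, 0, -0.06], [0, 0, -0.06]], rotation=[[0, 0, 0], [0, 0, 0], [0, 0, 0], [0, 0, 0], [0, 0, 0], [0, 0, 0], [0, 0, 0], [0, 0, 0], [0, 0, 0], [0, 0, 0]])

```text
clock: 11.98
position: [0.538, -0.0144, 0.1087]
tool_rot: [-3.141, -0.001, 1.843]
force: [1.1, -0.5, 0.2]
grip_width: 0.0854
```

```bash
python3 -c "
from h import *
go((.4265,.1707,.11),(.4265,.1707,.006),yaw=1.307)"
```

```text
t 11.97 pos [ 0.538  -0.0144  0.1087] rot [-3.1406 -0.0006  1.8428] w 0.0854 F [ 1.1335 -0.4712  0.2101]
rotvec/pi [-0.0004 -0.0001  0.1706]
(0.4265, 0.1707, 0.11) dp [ 0.187  -0.1949 -0.0016] rows 3.9
(0.4265, 0.1707, 0.006) dp [ 0.   -0.    0.13] rows 1.9
```

Emit:
move_arm(jaw=[0, 0, 0, 0, 0, 0, 0, 0, 0, 0], dp=[[0, 0, 0], [0, 0, 0], [0, 0, 0], [0.0374, -0.039, 0], [0.0374, -0.039, 0], [0.0374, -0.039, 0], [0.0374, -0.039, 0], [0.0374, -0.039, 0], [0, 0, 0.03], [0, 0, 0]], rotation=[[0, 0, 0.057], [0, 0, 0.057], [0, 0, 0.0566], [0, 0, 0], [0, 0, 0], [0, 0, 0], [0, 0, 0], [0, 0, 0], [0, 0, 0], [0, 0, 0]])

```text
clock: 13.22
position: [0.4261, 0.1706, 0.083]
tool_rot: [-3.14, 0.001, 1.307]
force: [-0.2, -0.8, 1.5]
grip_width: 0.0852
```

```bash
python3 -c "
from h import *
go((.4265,.1707,.08),(.4265,.1707,.007),yaw=1.307)
cv2.imwrite('pics/s5.png',np.vstack([cv2.resize(grab_frame('scene')[120:240,220:420],None,fx=4,fy=4)[:300],cv2.resize(grab_frame('top')[135:210,200:400],None,fx=4,fy=4)]))"
```

```text
t 13.22 pos [0.4261 0.1706 0.083 ] rot [-3.14    0.0014  1.3075] w 0.0852 F [-0.1905 -0.8269  1.5064]
rotvec/pi [-0.0005  0.0005  0.0002]
(0.4265, 0.1707, 0.08) dp [0.0003 0.0004 0.0037] rows 0.1
(0.4265, 0.1707, 0.007) dp [ 0.     -0.      0.0912] rows 1.3
```

View pics/s5.png

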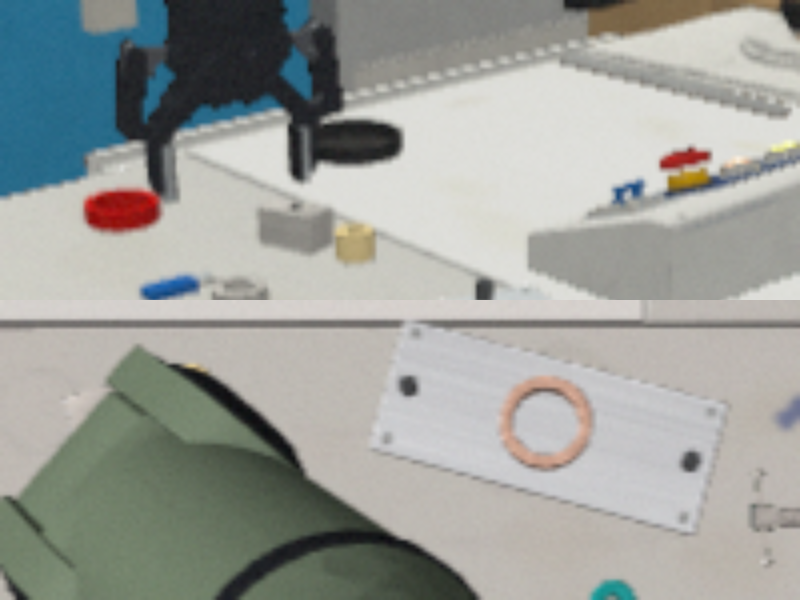

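Pink (546,422) lies midway between the pins (mean 549,423). Next is the sleeve: descend and grip.

Emit:
move_arm(jaw=[0, 0, 0, 0, 255, 255, 255, 255, 255, 255], dp=[[0.0003, 0.0004, 0.04], [0, 0, 0.04], [0, 0, 0.014], [0, 0, 0], [0, 0, 0], [0, 0, 0], [0, 0, 0], [0, 0, 0], [0, 0, 0], [0, 0, 0]], rotation=[[0, 0, 0], [0, 0, 0], [0, 0, 0], [0, 0, 0], [0, 0, 0], [0, 0, 0], [0, 0, 0], [0, 0, 0], [0, 0, 0], [0, 0, 0]])

```text
clock: 14.58
position: [0.4277, 0.1708, 0.0093]
tool_rot: [3.141, -0.0, 1.306]
force: [-2.9, -1.7, 16.3]
grip_width: 0.0361
```

```bash
python3 -c "
from h import *
go((.4265,.1707,.11),(.5528,.0428,.11),(.5528,.0428,.02),yaw=1.307)"
```

```text
t 14.57 pos [0.4277 0.1708 0.0093] rot [ 3.1406 -0.0004  1.3064] w 0.0361 F [-2.9405 -1.7333 16.3367]
rotvec/pi [ 0.0003 -0.0001 -0.0002]
(0.4265, 0.1707, 0.11) dp [-0.0006 -0.0014 -0.1259] rows 1.8
(0.5528, 0.0428, 0.11) dp [-0.1132  0.1941  0.    ] rows 3.2
(0.5528, 0.0428, 0.02) dp [ 0.     -0.      0.1125] rows 1.6
```

Emit:
move_arm(jaw=[255, 255, 255, 255, 255, 255, 255, 255, 255, 255], dp=[[0, 0, -0.02], [0, 0, -0.05], [0, 0, -0.04], [-0.0285, 0.0482, 0], [-0.0285, 0.0482, 0], [-0.0285, 0.0482, 0], [-0.0285, 0.0482, 0], [0, 0, 0.03], [0, 0, 0], [0, 0, 0]], rotation=[[0, 0, 0], [0, 0, 0], [0, 0, 0], [0, 0, 0], [0, 0, 0], [0, 0, 0], [0, 0, 0], [0, 0, 0], [0, 0, 0], [0, 0, 0]])

```text
clock: 15.82
position: [0.5522, 0.043, 0.0731]
tool_rot: [-3.142, -0.0, 1.307]
force: [0.6, 1.1, -2.4]
grip_width: 0.0361
```

```bash
python3 -c "
from h import *
go((.5528,.0428,.0178),yaw=1.307)
cv2.imwrite('pics/s6.png',cv2.resize(grab_frame('scene')[110:260,260:440],None,fx=4,fy=4))"
```

```text
t 15.82 pos [0.5522 0.043  0.0731] rot [-3.1415 -0.0002  1.3073] w 0.0361 F [ 0.5522  1.0932 -2.4288]
rotvec/pi [-0.     -0.0001  0.0001]
(0.5528, 0.0428, 0.0178) dp [-0.      0.0008  0.0692] rows 1.0
```

View pics/s6.png

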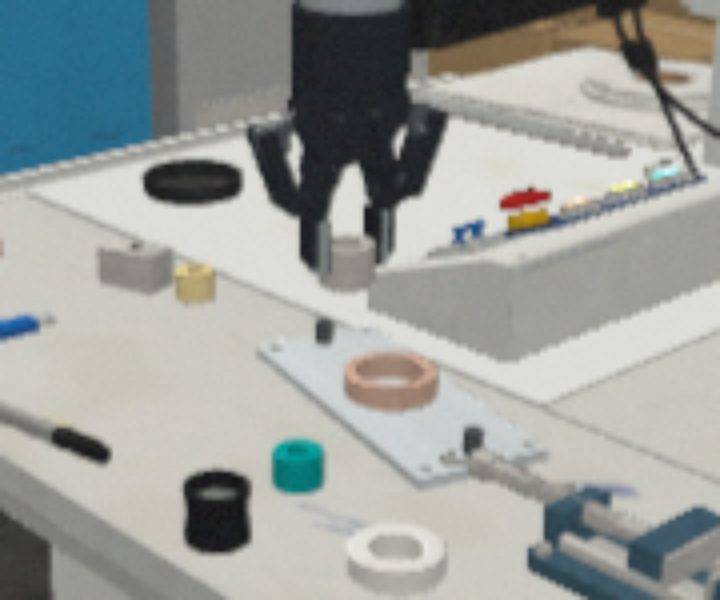

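The sleeve is upright in the pads (347,262), between the pin and the ring. I lower it and release.

Emit:
move_arm(jaw=[255, 255, 255, 255, 255, 40, 40, 40, 40, 40], dp=[[0, 0.0008, 0.035], [0, 0, 0.024], [0, 0, 0.008], [0, 0, 0.0025], [0, 0, 0], [0, 0, 0], [0, 0, 0], [0, 0, 0], [0, 0, -0.06], [0, 0, -0.06]], rotation=[[0, 0, 0], [0, 0, 0], [0, 0, 0], [0, 0, 0], [0, 0, 0], [0, 0, 0], [0, 0, 0], [0, 0, 0], [0, 0, 0], [0, 0, 0]])

```text
clock: 17.12
position: [0.5526, 0.0423, 0.1139]
tool_rot: [-3.14, 0.0, 1.307]
force: [0.6, -0.6, 0.8]
grip_width: 0.0717
```

```bash
python3 -c "
from h import *
go((.394,-.1615,.1),(.394,-.1615,.004),yaw=1.307)"
```

```text
t 17.12 pos [0.5526 0.0423 0.1139] rot [-3.1405  0.0002  1.3067] w 0.0717 F [ 0.5855 -0.6121  0.8487]
rotvec/pi [-0.0004  0.0001 -0.0001]
(0.394, -0.1615, 0.1) dp [-0.2977 -0.125   0.0174] rows 4.6
(0.394, -0.1615, 0.004) dp [ 0.   -0.    0.12] rows 1.7
```

The vise handle is near the white ring on the far side, so I turn the jaw to yaw 0.4 for this grip.

Emit:
move_arm(jaw=[0, 0, 0, 0, 0, 0, 0, 0, 0, 0], dp=[[0, 0, 0], [0, 0, 0], [0, 0, 0], [0, 0, 0], [0, 0, 0], [-0.0563, 0.0315, 0], [-0.0563, 0.0315, 0], [-0.0563, 0.0315, 0], [-0.0563, 0.0315, 0], [-0.0563, 0.0315, 0]], rotation=[[0, 0, 0.0577], [0, 0, 0.0577], [0, 0, 0.0577], [0, 0, 0.0577], [0, 0, 0.0577], [0, 0, 0], [0, 0, 0], [0, 0, 0], [0, 0, 0], [0, 0, 0]])

```text
clock: 18.38
position: [0.3937, -0.1627, 0.1131]
tool_rot: [3.141, -0.0, 0.4]
force: [1.4, -0.7, -0.1]
grip_width: 0.0853
```

Emit:
move_arm(jaw=[0, 0], dp=[[0, 0, 0.045], [0, 0, 0]], rotation=[[0, 0, 0], [0, 0, 0]])

```text
clock: 18.62
position: [0.3936, -0.1613, 0.0759]
tool_rot: [-3.14, 0.002, 0.4]
force: [0.6, 0.0, 0.1]
grip_width: 0.0858
```

```bash
python3 -c "
from h import *
go((.394,-.1615,.004),yaw=.4)
cv2.imwrite('pics/s7.png',cv2.resize(grab_frame('scene')[120:310,270:460],None,fx=3,fy=3))"
```

```text
t 18.62 pos [ 0.3936 -0.1613  0.0759] rot [-3.1395  0.0022  0.3996] w 0.0858 F [0.5748 0.04   0.1124]
rotvec/pi [-0.0007  0.0007 -0.0001]
(0.394, -0.1615, 0.004) dp [0.0004 0.0004 0.0898] rows 1.3
```

View pics/s7.png

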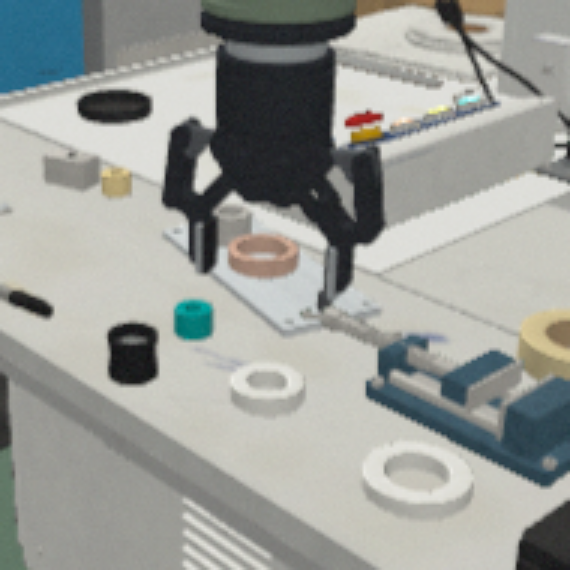

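The sleeve (233,222) stands behind the pink ring, and the jaws straddle the white ring (268,388). I descend and grip.

Emit:
move_arm(jaw=[0, 0, 0, 0, 255, 255, 255, 255, 255, 255], dp=[[0.0004, 0.0004, 0.04], [0, 0, 0.035], [0, 0, 0.014], [0, 0, 0], [0, 0, 0], [0, 0, 0], [0, 0, 0], [0, 0, 0], [0, 0, 0], [0, 0, 0]], rotation=[[0, 0, 0], [0, 0, 0], [0, 0, 0], [0, 0, 0], [0, 0, 0], [0, 0, 0], [0, 0, 0], [0, 0, 0], [0, 0, 0], [0, 0, 0]])

```text
clock: 19.92
position: [0.3956, -0.1619, 0.0068]
tool_rot: [3.141, -0.001, 0.4]
force: [-1.5, 1.7, 22.9]
grip_width: 0.0484
```

Emit:
move_arm(jaw=[255, 255, 255, 255, 255, 255, 255, 255, 255, 255], dp=[[0, 0, -0.02], [0, 0, -0.05], [0, 0, -0.06], [0, 0, 0], [0, 0, 0], [0, 0, 0], [0, 0, 0], [0, 0, 0], [0, 0, 0], [0, 0, 0]], rotation=[[0, 0, 0], [0, 0, 0], [0, 0, 0], [0, 0, -0.0577], [0, 0, -0.0577], [0, 0, -0.0577], [0, 0, -0.0577], [0, 0, -0.0577], [0, 0, 0], [0, 0, 0]])

```text
clock: 21.18
position: [0.395, -0.1618, 0.1099]
tool_rot: [3.141, 0.0, 1.302]
force: [0.2, -0.2, -1.7]
grip_width: 0.0486
```

```bash
python3 - <<'E'
from h import *
t=grab_frame('top');cv2.imwrite('pics/t2.png',t)
hsv=cv2.cvtColor(t,cv2.COLOR_BGR2HSV);m=cv2.inRange(hsv,(3,50,120),(20,160,255));m[:140]=0;m[200:]=0;m[:,:310]=0;m[:,365:]=0
c=cv2.findContours(m,0,1)[0]
if c:
    k=cv2.convexHull(np.vstack(c));M=cv2.moments(k);p=(M['m10']/M['m00'],M['m01']/M['m00'])
    print("pink",p,cv2.boundingRect(k),plane("top",p,.0205))
go((.5376,-.0147,.11),(.5376,-.0147,.03),yaw=1.307)
E
```

```text
pink (336.04822876653856, 165.05292360221938) (325, 154, 23, 23) [ 0.5384 -0.0123  0.0205]
t 21.23 pos [ 0.3951 -0.1617  0.1099] rot [3.1414 0.0002 1.3028] w 0.0483 F [ 0.7619 -0.676  -1.3917]
rotvec/pi [ 0.0001  0.0001 -0.0013]
(0.5376, -0.0147, 0.11) dp [ 0.2239  0.1241 -0.0002] rows 3.7
(0.5376, -0.0147, 0.03) dp [ 0.  -0.   0.1] rows 1.4
```

Emit:
move_arm(jaw=[255, 255, 255, 255, 255, 255, 255], dp=[[0.056, 0.031, 0], [0.056, 0.031, 0], [0.056, 0.031, 0], [0.057, 0.031, 0], [0, 0, 0.04], [0, 0, 0], [0, 0, 0]], rotation=[[0, 0, 0], [0, 0, 0], [0, 0, 0], [0, 0, 0], [0, 0, 0], [0, 0, 0], [0, 0, 0]])

```text
clock: 22.1
position: [0.5378, -0.0143, 0.0784]
tool_rot: [3.142, 0.0, 1.305]
force: [0.7, -0.1, 0.2]
grip_width: 0.0488
```

```bash
python3 -c "
from h import *
go((.538,-.0137,.0315))
cv2.imwrite('pics/s8.png',cv2.resize(grab_frame('scene')[130:230,310:410],None,fx=6,fy=6,interpolation=cv2.INTER_CUBIC))"
```

```text
t 22.1 pos [ 0.5378 -0.0143  0.0784] rot [3.1415 0.0004 1.305 ] w 0.0488 F [ 0.7456 -0.0645  0.1996]
(0.538, -0.0137, 0.0315) dp [0.0008 0.0001 0.0587] rows 0.8
```

View pics/s8.png

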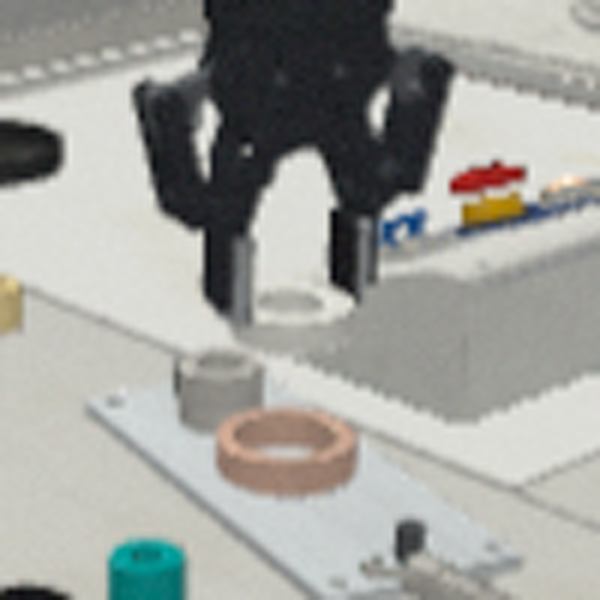

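The white ring is level in the fingertips (292,315), directly over the pink one. I lower it slowly and release.

Emit:
move_arm(jaw=[255, 255, 255, 255, 255, 255], dp=[[0.0008, 0, 0.03], [0, 0, 0.018], [0, 0, 0.007], [0, 0, 0.003], [0, 0, 0], [0, 0, 0]], rotation=[[0, 0, 0], [0, 0, 0], [0, 0, 0], [0, 0, 0], [0, 0, 0], [0, 0, 0]])

```text
clock: 22.9
position: [0.5383, -0.0132, 0.0317]
tool_rot: [3.141, -0.0, 1.306]
force: [0.2, 0.4, -0.9]
grip_width: 0.0485
```

Emit:
move_arm(jaw=[40, 40, 40, 40, 40, 40, 40], dp=[[0, 0, 0], [0, 0, 0], [0, 0, 0], [0, 0, -0.03], [0, 0, -0.07], [0, 0, -0.07], [0, 0, -0.07]], rotation=[[0, 0, 0], [0, 0, 0], [0, 0, 0], [0, 0, 0], [0, 0, 0], [0, 0, 0], [0, 0, 0]])

```text
clock: 23.78
position: [0.5377, -0.0132, 0.2252]
tool_rot: [-3.142, -0.0, 1.307]
force: [0.4, -0.8, 0.5]
grip_width: 0.072
```

Emit:
move_arm(jaw=[40, 40, 40, 40, 40, 40], dp=[[-0.06, -0.03, -0.02], [-0.06, -0.03, -0.02], [-0.06, -0.03, 0], [-0.06, -0.03, 0], [-0.06, -0.03, 0], [0, 0, 0]], rotation=[[0, 0, 0], [0, 0, 0], [0, 0, 0], [0, 0, 0], [0, 0, 0], [0, 0, 0]])

```text
clock: 24.52
position: [0.357, -0.2161, 0.2554]
tool_rot: [-3.141, 0.001, 1.301]
force: [0.5, -0.1, 0.8]
grip_width: 0.0721
```

```bash
python3 -c "
from h import *
go()
t=grab_frame('top');s=grab_frame('scene');cv2.imwrite('pics/tf.png',t);cv2.imwrite('pics/sf.png',s)
cv2.imwrite('pics/f.png',np.vstack([cv2.resize(t[135:205,200:400],None,fx=4,fy=4,interpolation=2),cv2.resize(s[160:235,260:460],None,fx=4,fy=4,interpolation=2)]))"
```

```text
t 24.52 pos [ 0.357  -0.2161  0.2554] rot [-3.1412  0.0012  1.301 ] w 0.0721 F [ 0.5042 -0.1372  0.7837]
```

View pics/f.png

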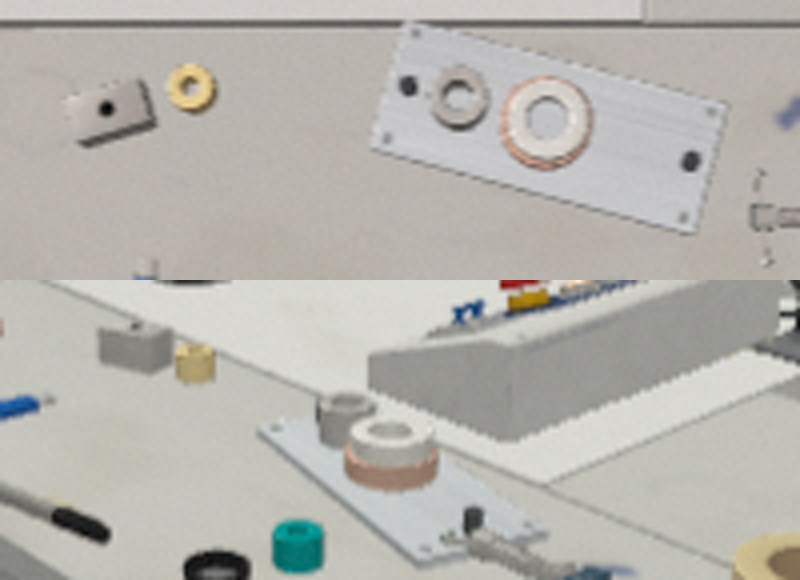

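All parts stand as planned. I check the offsets numerically, by casting rays at the known top heights.

```bash
python3 - <<'E'
from h import *
T=lambda u,v:(200+(u+.5)/4-.5,135+(v+.5)/4-.5)
P=lambda u,v,z:plane("top",T(u,v),z)[:2]
w,pk,sl,bu,dot,L,R=P(548,118,.038),P(546,122.5,.020),P(459.5,96.5,.036),P(190.5,87,.022),P(106,108,.03),P(408.5,86,.024),P(690.5,161,.024)
m=(L+R)/2;th=np.arctan2(-(L-R)[0],(L-R)[1])
f=lambda p,o,t:np.array([[np.cos(t),np.sin(t)],[-np.sin(t),np.cos(t)]])@(p-o)*1000
print("pinks-mid",f(pk,m,th),"white-pink",(w-pk)*1000,"sleeve in pallet",f(sl,m,th),"bush in block",f(bu,dot,.27),th)
S=lambda u,v:(260+(u+.5)/4-.5,160+(v-280+.5)/4-.5)
for n,a,b in[("white",(548,118),(392,428)),("sleeve",(459.5,96.5),(346,401)),("bush",(190.5,87),(195,351))]:print(n,tri(T(*a),S(*b)))
b0,_=blob(cv2.imread("pics/scene0.png"),(408,280),26);b1,_=blob(cv2.imread("pics/sf.png"),(408,280),26);print("big",b0,b1)
E
```

```text
pinks-mid [0.7513 2.1473] white-pink [-0.2153 -0.6506] sleeve in pallet [-0.2005 59.8058] bush in block [  0.5464 -55.1479] -0.2641263064676931
white (array([ 0.5379, -0.0137,  0.041 ]), np.float64(0.001774977824705138))
sleeve (array([0.552 , 0.043 , 0.0384]), np.float64(0.0009791015418296255))
bush (array([0.5616, 0.2175, 0.0228]), np.float64(0.0017808193743328476))
big [408.5864 279.8048] [408.606  279.8317]
```

All within tolerance; I hand in.

```bash
python3 -c "
from workcell import workorder
print(workorder.job_done())"
```

```text
the job is handed in; nothing more can be done
None
```

The job is handed in at about 25 s of robot time, with all four parts placed and the look-alikes left alone. The final camera checks put every part inside its tolerance; no verdict is reported, so those checks are my only evidence.

| Part | Measured result | Allowed |
|---|---|---|
| Pink ring | about 2.3 mm from the middle of the pins | 10 mm |
| White ring | about 0.7 mm off the pink ring's centre | 8 mm |
| Sleeve | pallet x −0.2 mm, y 59.8 mm | x ±10 mm, y 49.5 to 69.5 mm |
| Bush | block x 0.5 mm, y −55.1 mm (gap about 15 mm) | x ±12 mm, y −67 to −43 mm |
| Larger white ring | no shift seen in the pictures (0.03 px) | 15 mm |

- **Heights:** the two-view top heights came out 1 to 3 mm above nominal: white ring 41 mm against 38, sleeve 38.4 against 36, bush 22.8 against 22. I put that down to the calibration and my pixel picking, because the pictures show all parts seated flat.
- **Grip:** the gripper read 1.4 to 3.5 mm less than the part diameters. The wrist force rose to 23 N at most, read as the jaws closed.

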